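# Unscrew the tall spice jar's lid and set it on the saucer

## Robot

A 6-joint arm with a two-finger parallel gripper is mounted at the origin on the work surface. World frame = base frame: x ahead of the robot, y to its left, z up, the work surface at z = 0. Lengths are in mm, angles in rad, forces in N, time in s.
With the tool pointing down it reaches from about 400 to 925 mm from the base axis. Payload 12.5 kg.
Tool frame: the origin (TCP) lies on the front face of the gripper's body, between the roots of the fingers; the fingertips stand 78 mm ahead of it and the grasp point (between the pads) lies 59 mm ahead of it (env.nose_length is the distance from the TCP to the fingertips, in mm); z points along the fingers, y is the line along which they close (so a half turn about z gives the same grasp; the last joint's range is limited). The gripper opens to 95 mm and grips with 3 to 60 N. Pads are 20 mm wide; open, the fingers measure 119 mm over their backs; the gripper's body (75 mm by 180 mm) begins 59 mm behind the grasp point.
Start: joints at [1.177, 0.491, 1.559, -0, 1.092, -0.106], TCP at [177.382, 599.311, 292.261] pointing down, gripper open.
Joint ranges: [-3.1, 3.1], [-0.84, 2.19], [0.05, 2.79], [-1.13, 4.28], [0.06, 2.93], [-2.69, 2.69]. Speed limits (rad/s): [2.22, 2.22, 2.79, 3.14, 3.14, 3.14].

## Interface

Orientations are given as [roll, pitch, yaw] about the fixed x, y, z axes, in that order (R = Rz(yaw) Ry(pitch) Rx(roll)).
In Python, from cell import env gives the robot as it stands.
- The arm moves only by the tool jog_arm, never from a script. Its argument "motion" is a list of rows, each a list of 7 numbers: the turn, a rotation vector about the tool's x, y, z in degrees, then the shift along the tool's x, y, z in mm, then the finger opening in mm, from 0 to 95.1. In form: [[wx, wy, wz, x, y, z, hand], ...]. A call has 1 to 10 rows; each row shifts and turns the commanded pose from where the row before left it, along the tool's axes as they then stand; what a row does not reach is not made up. A row lasts 1/8 s, in which the tool goes at most 62.5 mm and 10.7 degrees, less where a joint would pass 70% of its speed; a pose out of reach is approached as far as the arm can. A call is refused whole if a number of a shift passes 62.5 or a number of a turn 10.7, either way. A call with a gripper value outside its range is refused whole. The fingers move at their own pace and stop on an object; the grip force is fixed at half the most. Time passes only in rows, so rows that do not move let the fingers close. It gives the time, the measured TCP pose, the force, the opening and the grip force at its end, in the units of the state.
- env.state(): the state, without advancing time (a new reading comes with each control period).
- env.read_camera(name): name is "scene" or "top" or "wrist"; returns a dict with "color" (400x640x3 uint8, red, green, blue), "z_map" (400x640 float32, mm along the optical axis (not along the pixel's ray), 0 where there is no reading), "camera_matrix" (3x3 intrinsics, pixels), "world_to_cam" (4x4, takes a point from world to camera coordinates). Camera axes: x right, y up, looking along -z (the intrinsics and any distortion apply to the point x, -y, -z); pixel columns grow to the right and rows downward; lengths in mm; the calibration is good to about 2 mm. A picture is of the moment at which its call begins.
- env.job_done(): hands the job in; it is judged then, once.
Trained networks look in the newest picture that a camera, given by its name, has taken for a name from the list of things; names that differ only in an ending like _2 or _b are one class to them, and where a whole thing is asked for, a point or a joint stands for the part that bears it (a point fixed in the world has none). Each returns a list of dicts, best first, with "score" (0 to 1); they miss things now and then, are a little off and sometimes report something else, mostly with a low value. They report only what shows in the picture. A call takes as long as a camera call.
- env.recognise(camera, thing): "location" ([column, row] in pixels, amid what is visible of it).
The state is a dict: "t": time; "joints": joint angles; "qvel": joint speeds; "tau": joint torques, N m; "eef_pos": TCP position; "tcp_rot": TCP orientation; "ft_force": force on the tool from outside, world axes, zero at the start; "moment": the same for the moment, N m; "opening": opening from 0.0 (shut) to 1.0 (fully open); "grip_force": force on a finger pad.
Only numpy, scipy, OpenCV 4.12 (cv2) and the standard library are available. Lean on these libraries where they do the work, as an engineer would, in place of code of your own. Each camera call takes 0.05 s, during which the arm holds its last target. There are 200 camera calls.

## Task

Unscrew the lid of the tallest of the three spice jars in the wooden block: turn it anticlockwise until its thread lets go, then lift it straight off. Set the lid down gently, right way up, in the middle of the blue saucer and let go of it.

Things in the scene. Friction and masses are not known exactly. Their poses are not given: they have to be found in the camera images.
- lid_mid (a point): Centre (half-way up) of the tall jar's lid, a ribbed red cylinder 50 mm across, 40 mm high, 35 g; z is its axis, up. Two lugs inside its skirt lie along its x axis. It starts 0 to 15 degrees anticlockwise of the jar's x axis, loose, and lets go at 60: an 80 degree anticlockwise turn in one grasp frees it from any start (a stop comes at 145). Until then it rises only 1 to 3 mm.
- jar_mouth (a point): Centre of the tall jar's mouth, the top of its glass neck inside the lid, 8 mm below lid_mid while the lid is on; the axes are the jar's, z up. The lid is clear once lifted straight up 13 mm. The glass is straight, 48 mm across, its shoulder 13 mm below this point, and cannot turn or move. The mouth is 138 mm above the worktop.
- block: Wooden spice block screwed to the worktop, 85 x 270 x 30 mm, long along its y; origin at the centre of its underside. It holds three jars in a row along y, 88 mm apart: the tall one, in any of the places, and two shorter closed ones with the same lids, whose tops are 116 mm above the worktop.
- saucer: Blue melamine saucer, loose, 176 mm across, rim 16 mm high, 220 g. Origin: centre of its underside, z up. Its floor is flat, 6 mm above the origin, out to a radius of about 58 mm; a lid standing in it has its centre 26 mm above the origin.

How it is judged:
By the outcome, as a careful person would: the job done as asked, in the order asked, and still so for the second after the job is handed in, with the robot touching nothing.
It also fails if it takes over 48 s, if anything falls off the work surface, if the arm or the gripper's body presses on something with over 40 N, if the wrist force passes 120 N, or if a joint passes its speed limit or range.

## Working session

There is one attempt and no reset: what is moved stays moved. The work goes in short steps, Python scripts to look and compute and a tool call to move; the robot and the scene stay as the last step left them, time stands still between calls to the robot, and variables do not carry over. Pictures are saved under pics/ and viewed, at most 10 in all, crops included, and the job is handed in when it is done.

Besides the shell and the picture viewer there is one more tool, called after "Request:" as name([rows], argument=value, ...), one row to a line, values as JSON. jog_arm: Moves the arm, as the interface text tells. Its arguments: {"type":"object","properties":{"motion":{"type":"array"}},"required":["motion"]}

```bash
mkdir -p pics
cat > h.py <<'E'
import numpy as np, cv2
from cell import env
def cam(n,save=None):
    d=env.read_camera(n)
    if save: cv2.imwrite('pics/'+save,d['color'][:,:,::-1])
    z=d['z_map'].astype(float);K=d['camera_matrix'];v,u=np.mgrid[:400,:640]
    P=np.stack([(u-K[0,2])/K[0,0]*z,-(v-K[1,2])/K[1,1]*z,-z,np.ones_like(z)],-1)
    W=(P@np.linalg.inv(d['world_to_cam']).T)[...,:3]; W[z<=0]=np.nan
    return d,W
E
python3 - <<'E'
from h import *
s=env.state();print({k:np.round(v,3) for k,v in s.items()})
for n in('top','scene'):
    d,W=cam(n,n+'0.png')
    for t in('lid_mid','saucer','block'):
        for r in env.recognise(n,t)[:4]:
            c,q=map(int,r['location']);print(n,t,round(r['score'],2),c,q,W[q,c].round(1))
    hsv=cv2.cvtColor(d['color'],cv2.COLOR_RGB2HSV)
    print(d['camera_matrix'].round(1).tolist())
    for nm,m in(('red',((hsv[...,0]<8)|(hsv[...,0]>172))&(hsv[...,1]>130)&(hsv[...,2]>60)),('blue',(hsv[...,0]>95)&(hsv[...,0]<130)&(hsv[...,1]>100))):
        k,l,st,ce=cv2.connectedComponentsWithStats(m.astype(np.uint8))
        for i in range(1,k):
            if st[i,4]>80:
                p=W[l==i];p=p[~np.isnan(p[:,0])];print(n,nm,st[i],ce[i].round(),np.percentile(p,[2,50,98],axis=0).round(0).tolist())
E
```

```text
{'t': np.float64(0.0), 'joints': array([ 1.177,  0.492,  1.559, -0.   ,  1.092, -0.106]), 'qvel': array([-0.003, -0.001,  0.   , -0.001,  0.   , -0.001]), 'tau': array([-0.0000e+00, -6.1265e+01, -2.5818e+01,  6.9000e-02,  4.8000e-02,
       -0.0000e+00]), 'eef_pos': array([177.341, 599.138, 291.668]), 'tcp_rot': array([-3.14 , -0.   ,  2.854]), 'ft_force': array([ 0.188, -0.056,  0.83 ]), 'moment': array([ 0.048,  0.   , -0.002]), 'grip_force': np.float64(0.0), 'opening': np.float64(1.002)}
top lid_mid 0.64 434 200 [ 525.2 -181.8  165.9]
top saucer 0.86 201 227 [483.8 294.9   7.8]
top block 0.81 374 200 [542.5 -80.3  58.6]
[[467.0, 0.0, 321.1], [0.0, 467.0, 196.0], [0.0, 0.0, 1.0]]
top red [333 168  24  26 486] [345. 180.] [[550.0, -38.0, 102.0], [571.0, -16.0, 115.0], [594.0, 6.0, 119.0]]
top red [375 180  25  26 494] [387. 192.] [[528.0, -123.0, 102.0], [549.0, -100.0, 115.0], [571.0, -79.0, 119.0]]
top red [422 187  28  26 552] [436. 199.] [[505.0, -207.0, 153.0], [527.0, -185.0, 165.0], [549.0, -163.0, 168.0]]
top blue [ 182  196   60   73 1784] [212. 232.] [[403.0, 215.0, 2.0], [473.0, 271.0, 6.0], [543.0, 323.0, 15.0]]
scene lid_mid 0.92 202 173 [ 549.7 -178.1  165.5]
scene lid_mid 0.63 263 241 [571.9 -79.1  34.2]
scene saucer 0.68 465 239 [487.9 295.9   6. ]
scene block 0.78 265 243 [572.9 -75.5  30.3]
[[448.9, 0.0, 326.6], [0.0, 448.9, 194.4], [0.0, 0.0, 1.0]]
scene red [188 158  31  34 835] [204. 174.] [[512.0, -205.0, 130.0], [544.0, -179.0, 162.0], [556.0, -161.0, 167.0]]
scene red [236 191  29  35 825] [250. 208.] [[533.0, -121.0, 80.0], [566.0, -96.0, 114.0], [578.0, -76.0, 118.0]]
scene red [281 204  29  36 877] [295. 222.] [[556.0, -36.0, 80.0], [589.0, -13.0, 115.0], [600.0, 8.0, 118.0]]
scene blue [ 419  203   90   64 4339] [464. 235.] [[403.0, 218.0, 5.0], [478.0, 295.0, 8.0], [553.0, 367.0, 16.0]]
```

Run:
```python
import cv2,numpy as np
a=cv2.imread('pics/top0.png');b=cv2.imread('pics/scene0.png')
cv2.imwrite('pics/both.png',cv2.resize(np.vstack([a[100:330],b[100:330]]),(800,575)))
```

```text
(no output)
```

View pics/both.png

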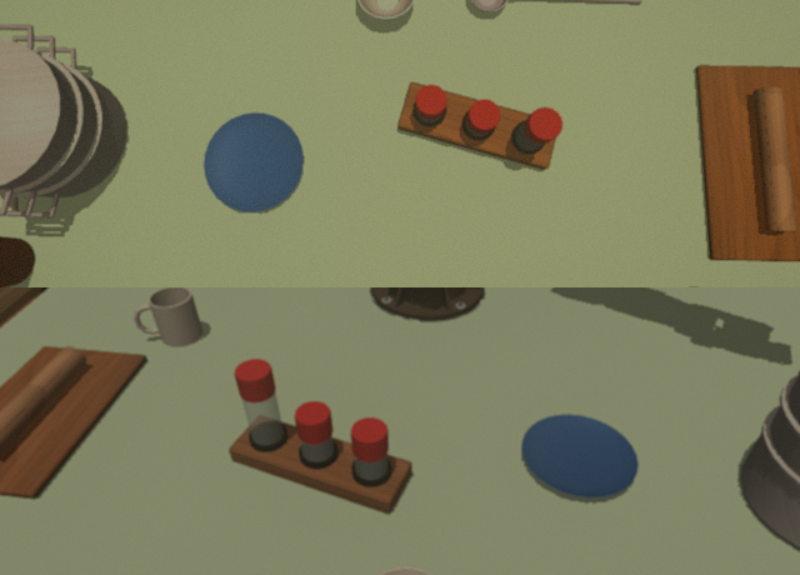

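The view shows the tall jar at the block's right end (top view, about 545,125), and the saucer at about 254,163. I'll move over the saucer first, then on to the jar.

Request:
jog_arm([
  [0,0,0,-47,-26,0,95],
  [0,0,0,-47,-26,0,95],
  [0,0,0,-47,-26,0,95],
  [0,0,0,-47,-26,0,95],
  [0,0,0,-47,-26,0,95],
  [0,0,0,-47,-26,0,95],
  [0,0,0,-47,-26,0,95],
  [0,0,0,-47,-26,0,95],
])

```text
t: 1.4
eef_pos: [480.0, 291.7, 292.4]
tcp_rot: [3.141, 0.0, 2.854]
ft_force: [0.4, 1.6, 0.2]
opening: 1.001
grip_force: 0.0
```

Request:
jog_arm([
  [0,0,10.6,0,0,0,95],
  [0,0,10.6,0,0,0,95],
  [0,0,10.6,0,0,0,95],
  [0,0,10.6,0,0,0,95],
  [0,0,10.6,0,0,0,95],
  [0,0,0,0,0,0,95],
])

```text
t: 2.15
eef_pos: [478.9, 293.1, 292.3]
tcp_rot: [3.141, -0.0, 1.93]
ft_force: [0.3, -0.3, -0.6]
opening: 0.998
grip_force: 0.0
```

```bash
cat >> h.py <<'E'
def circ(W,m):
    """circle fit in xy to the world points of mask m"""
    p=W[m];p=p[~np.isnan(p[:,0])];A=np.c_[2*p[:,:2],np.ones(len(p))]
    c=np.linalg.lstsq(A,(p[:,:2]**2).sum(1),rcond=None)[0]
    return c[:2].round(1),np.sqrt(c[2]+c[0]**2+c[1]**2).round(1),len(p),np.median(p[:,2]).round(1)
def hull(W,m):
    p=W[m];p=p[~np.isnan(p[:,0])];c,r=cv2.minEnclosingCircle(p[:,:2].astype(np.float32));return np.round(c,1),round(r,1),len(p),np.median(p[:,2]).round(1)
E
python3 - <<'E'
from h import *
d,W=cam('wrist','wrist0.png')
s=env.state();print(s['eef_pos'].round(1),s['tcp_rot'].round(3),s['joints'].round(3));print(np.linalg.inv(d['world_to_cam']).round(2).tolist())
hsv=cv2.cvtColor(d['color'],cv2.COLOR_RGB2HSV);b=(hsv[...,0]>95)&(hsv[...,0]<130)&(hsv[...,1]>100)
v,u=np.where(b);print(u.min(),u.max(),v.min(),v.max(),np.nanmedian(W[b],axis=0));print(hull(W,b), circ(W,b&(W[...,2]>14)))
for n in('scene','top'):
    d,W=cam(n)
    hsv=cv2.cvtColor(d['color'],cv2.COLOR_RGB2HSV);b=(hsv[...,0]>95)&(hsv[...,0]<130)&(hsv[...,1]>100);print(n,hull(W,b&(W[...,2]<25)))
    r=((hsv[...,0]<8)|(hsv[...,0]>172))&(hsv[...,1]>130)&(W[...,2]>160);print(hull(W,r),W[r].mean(0))
E
```

```text
[478.9 293.1 292.3] [ 3.141 -0.     1.933] [0.432 0.401 1.717 0.    1.024 0.07 ]
[[0.94, -0.34, -0.09, 454.59], [0.35, 0.91, 0.24, 357.69], [-0.0, -0.25, 0.97, 385.16], [0.0, 0.0, 0.0, 1.0]]
12 635 99 399 [480.84253858 312.96808986   9.57347295]
(array([479.6, 288.3]), 86.1, 13015, np.float64(9.6)) (array([480.2, 287.9]), np.float64(81.8), 2521, np.float64(15.2))
scene (array([478.7, 291. ]), 85.9, 4229, np.float64(7.5))
(array([507.6,  61.1]), 271.3, 504, np.float64(165.9)) [ 529.29490874 -132.60481251  188.65932904]
top (array([478.9, 289.9]), 85.3, 2820, np.float64(6.6))
(array([418.3, -33. ]), 213.0, 527, np.float64(165.4)) [ 524.55463794 -180.49043885  172.90778824]
```

View pics/wrist0.png

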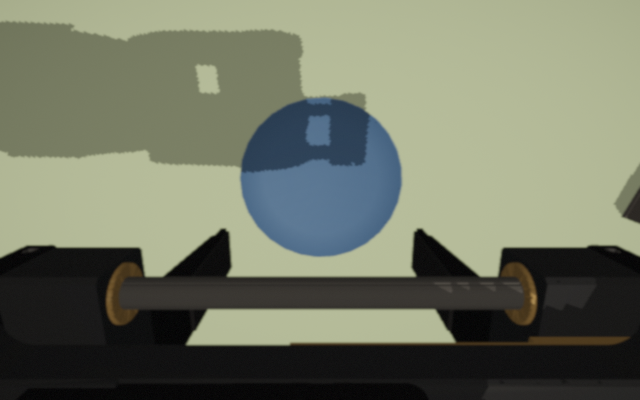

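Request:
jog_arm([
  [0,0,0,-52,-12.5,0,95],
  [0,0,0,-52,-12.5,0,95],
  [0,0,0,-52,-12.5,0,95],
  [0,0,0,-52,-12.5,0,95],
  [0,0,0,-52,-12.5,0,95],
  [0,0,0,-52,-12.5,0,95],
  [0,0,0,-52,-12.5,0,95],
  [0,0,0,-52,-12.5,0,95],
  [0,0,0,-52,-12.5,0,95],
  [0,0,0,0,0,0,95],
])

```text
t: 3.55
eef_pos: [537.6, -187.7, 291.8]
tcp_rot: [3.142, 0.0, 1.928]
ft_force: [0.4, 1.6, 0.6]
opening: 0.998
grip_force: 0.0
```

Run:
```python
from h import *
for n in('wrist','scene','top'):
    d,W=cam(n,n+'1.png')
    hsv=cv2.cvtColor(d['color'],cv2.COLOR_RGB2HSV)
    r=((hsv[...,0]<8)|(hsv[...,0]>172))&(hsv[...,1]>130)&(abs(W[...,2]-166)<6)&(np.hypot(W[...,0]-527,W[...,1]+185)<45)
    if r.sum()>20:
        v,u=np.where(r);print(n,hull(W,r),W[r].mean(0).round(1),u.min(),u.max(),v.min(),v.max())
s=env.state();print(s['eef_pos'].round(1),s['tcp_rot'].round(3),s['joints'].round(3))
```

```text
wrist (array([ 529.5, -187.1]), 25.0, 4261, np.float64(166.4)) [ 529.  -186.2  166.2] 274 346 175 248
scene (array([ 532.7, -184.3]), 24.6, 385, np.float64(165.7)) [ 536.8 -181.6  165.3] 188 216 158 177
[ 537.3 -184.1  292.1] [-3.141e+00 -1.000e-03  1.930e+00] [-0.446  0.41   1.701  0.     1.031 -0.806]
```

View pics/wrist1.png

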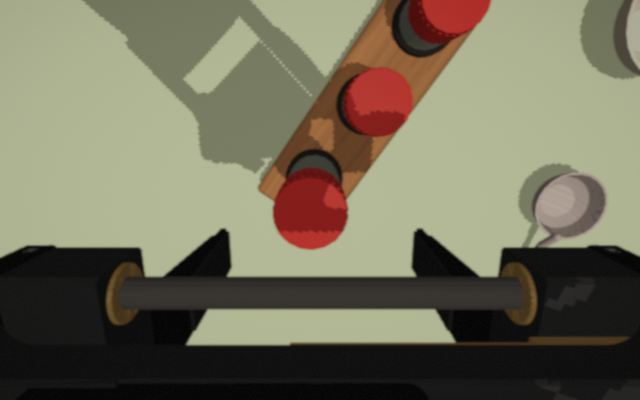

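Request:
jog_arm([
  [0,0,0,0,-8.5,0,95],
  [0,0,0,0,0,30,95],
  [0,0,0,0,0,30,95],
  [0,0,0,0,0,15,95],
  [0,0,0,0,0,10,95],
  [0,0,0,0,0,0,95],
  [0,0,0,0,0,0,95],
])

```text
t: 4.58
eef_pos: [529.8, -187.7, 208.0]
tcp_rot: [3.141, 0.001, 1.929]
ft_force: [-1.0, 0.1, 1.0]
opening: 0.999
grip_force: 0.0
```

Run:
```python
from h import *
d,W=cam('wrist','wrist2.png')
s=env.state();print(s['eef_pos'].round(1),s['tcp_rot'].round(3),s['ft_force'].round(1))
hsv=cv2.cvtColor(d['color'],cv2.COLOR_RGB2HSV)
r=((hsv[...,0]<8)|(hsv[...,0]>172))&(hsv[...,1]>130)&(abs(W[...,2]-166)<4)&(np.hypot(W[...,0]-529,W[...,1]+187)<45)
v,u=np.where(r);print(hull(W,r),u.min(),u.max(),v.min(),v.max())
```

```text
[ 529.8 -187.7  208. ] [3.141e+00 1.000e-03 1.929e+00] [-0.3  0.1 -0.4]
(array([ 529.1, -187.3]), 25.3, 6256, np.float64(166.4)) 264 377 217 328
```

View pics/wrist2.png

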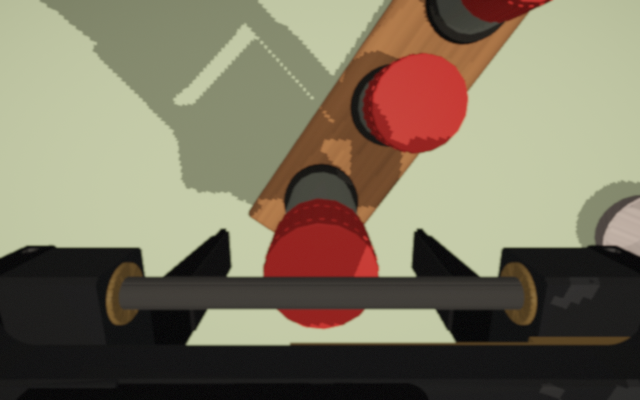

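The lid sits centred between the fingers (col 320). Closing.

Request:
jog_arm([
  [0,0,0,0,0,0,60],
  [0,0,0,0,0,0,52],
  [0,0,0,0,0,0,40],
  [0,0,0,0,0,0,40],
  [0,0,0,0,0,0,40],
  [0,0,0,0,0,0,40],
  [0,0,0,0,0,0,40],
  [0,0,0,0,0,0,40],
])

```text
t: 5.62
eef_pos: [529.5, -187.6, 207.2]
tcp_rot: [3.142, -0.0, 1.929]
ft_force: [-0.2, 0.9, 0.7]
opening: 0.524
grip_force: 30.0
```

Request:
jog_arm([
  [0,0,-4,0,0,0,40],
  [0,0,-6,0,0,0,40],
  [0,0,-6,0,0,0,40],
  [0,0,-6,0,0,0,40],
  [0,0,-6,0,0,0,40],
  [0,0,0,0,0,0,40],
])

```text
t: 6.38
eef_pos: [529.5, -187.6, 207.2]
tcp_rot: [3.142, -0.0, 2.417]
ft_force: [0.6, 0.1, 0.1]
opening: 0.523
grip_force: 30.0
```

Run:
```python
from h import *
s=env.state();print(s['eef_pos'].round(1),s['tcp_rot'].round(3),s['ft_force'].round(1),s['moment'].round(2))
```

```text
[ 529.5 -187.6  207.2] [ 3.142 -0.     2.417] [0.6 0.1 0.1] [-0.03  0.04  0.03]
```

Request:
jog_arm([
  [0,0,-6,0,0,0,40],
  [0,0,-7,0,0,0,40],
  [0,0,-7,0,0,0,40],
  [0,0,-7,0,0,0,40],
  [0,0,-7,0,0,0,40],
  [0,0,-7,0,0,0,40],
  [0,0,-7,0,0,0,40],
  [0,0,-7,0,0,0,40],
  [0,0,-3,0,0,0,40],
  [0,0,0,0,0,0,40],
])

```text
t: 7.62
eef_pos: [529.6, -187.5, 207.2]
tcp_rot: [3.141, 0.0, -2.856]
ft_force: [0.7, 0.5, -0.4]
opening: 0.522
grip_force: 30.0
```

Request:
jog_arm([
  [0,0,0,0,0,-2,40],
  [0,0,0,0,0,-2,40],
  [0,0,0,0,0,0,40],
])

```text
t: 8.0
eef_pos: [529.6, -187.5, 211.4]
tcp_rot: [-3.142, 0.0, -2.854]
ft_force: [0.6, 0.8, -0.7]
opening: 0.52
grip_force: 30.0
```

Request:
jog_arm([
  [0,0,0,0,0,-4,40],
  [0,0,0,0,0,-4,40],
  [0,0,0,0,0,-4,40],
  [0,0,0,0,0,-6,40],
  [0,0,0,0,0,-20,40],
  [0,0,0,0,0,-30,40],
  [0,0,0,0,0,0,40],
  [0,0,0,0,0,0,40],
])

```text
t: 9.0
eef_pos: [529.2, -187.5, 278.7]
tcp_rot: [3.141, -0.0, -2.853]
ft_force: [-0.5, 0.2, -0.8]
opening: 0.525
grip_force: 30.0
```

Run:
```python
from h import *
d,W=cam('wrist','w3.png');e,_=cam('scene')
s=env.state();print(s['eef_pos'].round(1),s['tcp_rot'].round(3),s['ft_force'].round(1),s['joints'].round(2))
im=np.vstack([d['color'],e['color']])[:,:,::-1];cv2.imwrite('pics/b3.png',cv2.resize(im,(480,600)))
```

```text
[ 529.2 -187.5  278.3] [ 3.140e+00 -1.000e-03 -2.854e+00] [-0.2 -0.8  0.4] [-0.46  0.42  1.73  0.    0.99 -2.32]
```

View pics/b3.png

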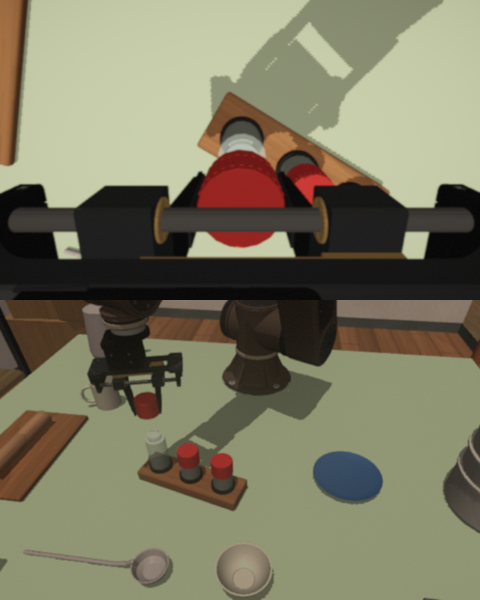

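Lid is off and held, upright; the clear glass neck shows bare. On to the saucer.

Request:
jog_arm([
  [0,0,0,-5,27,0,40],
  [0,0,0,-9,48,0,40],
  [0,0,0,-10,54,0,40],
  [0,0,0,-10,54,0,40],
  [0,0,0,-10,54,0,40],
  [0,0,0,-10,54,0,40],
  [0,0,0,-10,54,0,40],
  [0,0,0,-10,54,0,40],
  [0,0,0,-9,48,0,40],
  [0,0,0,-4.5,24.6,0,40],
])

```text
t: 10.35
eef_pos: [478.6, 291.6, 278.3]
tcp_rot: [3.142, -0.001, -2.852]
ft_force: [0.2, -0.3, -1.0]
opening: 0.52
grip_force: 30.0
```

Request:
jog_arm([
  [0,0,0,0,0,0,40],
  [0,0,0,0,0,0,40],
  [0,0,0,0,0,0,40],
])

```text
t: 10.72
eef_pos: [479.6, 288.4, 279.1]
tcp_rot: [-3.142, -0.0, -2.855]
ft_force: [-0.3, 0.5, -0.8]
opening: 0.524
grip_force: 30.0
```

Run:
```python
from h import *
d,W=cam('wrist','w4.png')
s=env.state();print(s['eef_pos'].round(1),s['tcp_rot'].round(3),s['ft_force'].round(1),s['joints'].round(2))
hsv=cv2.cvtColor(d['color'],cv2.COLOR_RGB2HSV)
red=((hsv[...,0]<8)|(hsv[...,0]>172))&(hsv[...,1]>130)
r=red&(W[...,2]>215)&(W[...,2]<260)
print(np.percentile(W[r][:,2],[2,50,98]),'lid top',hull(W,red&(W[...,2]>np.percentile(W[r][:,2],90)-3)))
for n in('wrist','scene','top'):
    d,W=cam(n);hsv=cv2.cvtColor(d['color'],cv2.COLOR_RGB2HSV)
    b=(hsv[...,0]>95)&(hsv[...,0]<130)&(hsv[...,1]>100)&(W[...,2]<22)&(np.hypot(W[...,0]-479,W[...,1]-289)<100);print(n,hull(W,b))
```

```text
[479.7 288.5 279.2] [ 3.142 -0.    -2.855] [ 0.2 -0.5  0.1] [ 0.42  0.41  1.74  0.    0.99 -1.43]
[218.11764535 238.04941107 239.39992089] lid top (array([477.8, 286.2]), 25.5, 6271, np.float64(238.3))
wrist (array([479.6, 287.5]), 85.5, 11294, np.float64(8.3))
scene (array([479.7, 290.4]), 85.7, 3778, np.float64(7.6))
top (array([478.8, 288.8]), 84.6, 1695, np.float64(6.5))
```

Request:
jog_arm([
  [0,0,0,0,0,25,40],
  [0,0,0,0,0,40,40],
  [0,0,0,0,0,40,40],
  [0,0,0,0,0,35,40],
  [0,0,0,0,0,25,40],
  [0,0,0,0,0,12,40],
  [0,0,0,0,0,5,40],
  [0,0,0,0,0,0,40],
  [0,0,0,0,0,0,40],
])

```text
t: 12.05
eef_pos: [479.7, 289.6, 98.1]
tcp_rot: [3.141, 0.001, -2.853]
ft_force: [-0.3, 0.1, 0.4]
opening: 0.525
grip_force: 30.0
```

Run:
```python
from h import *
d,W=cam('scene','s5.png')
s=env.state();print(s['eef_pos'].round(1),s['ft_force'].round(1))
cv2.imwrite('pics/s5c.png',cv2.resize(d['color'][150:310,370:570,::-1],(750,600)))
```

```text
[479.6 289.6  98.1] [-0.1 -0.3  0.2]
```

View pics/s5c.png

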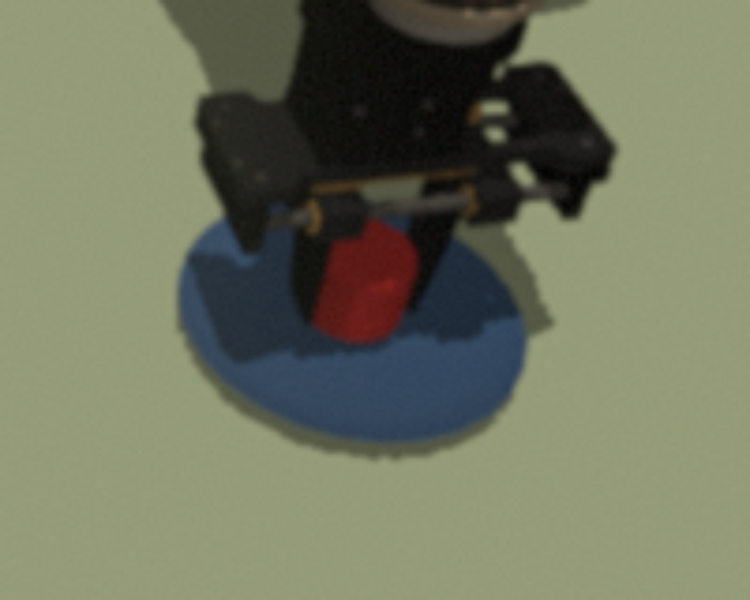

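The lid hangs upright just above the saucer's middle (about 365,290 in the crop). Lowering slowly.

Request:
jog_arm([
  [0,0,0,0,0,3,40],
  [0,0,0,0,0,3,40],
  [0,0,0,0,0,2,40],
  [0,0,0,0,0,0,40],
  [0,0,0,0,0,1,40],
  [0,0,0,0,0,0,40],
])

```text
t: 12.85
eef_pos: [479.4, 289.4, 88.2]
tcp_rot: [3.142, -0.0, -2.853]
ft_force: [-0.1, -0.3, 0.1]
opening: 0.521
grip_force: 30.0
```

Request:
jog_arm([
  [0,0,0,0,0,0.7,40],
  [0,0,0,0,0,0,40],
  [0,0,0,0,0,0,40],
])

```text
t: 13.22
eef_pos: [479.4, 289.5, 87.6]
tcp_rot: [3.142, 0.0, -2.853]
ft_force: [-0.4, 0.8, -0.6]
opening: 0.525
grip_force: 30.0
```

Request:
jog_arm([
  [0,0,0,0,0,0.5,40],
  [0,0,0,0,0,0,40],
  [0,0,0,0,0,0,40],
])

```text
t: 13.6
eef_pos: [479.4, 289.5, 87.2]
tcp_rot: [3.141, 0.0, -2.853]
ft_force: [-0.4, -0.2, 3.0]
opening: 0.519
grip_force: 30.0
```

Request:
jog_arm([
  [0,0,0,0,0,0.5,40],
  [0,0,0,0,0,0,40],
  [0,0,0,0,0,0,40],
])

```text
t: 13.98
eef_pos: [479.4, 289.4, 87.1]
tcp_rot: [3.141, 0.0, -2.853]
ft_force: [-2.4, -0.8, 9.6]
opening: 0.524
grip_force: 30.0
```

Request:
jog_arm([
  [0,0,0,0,0,-0.5,40],
  [0,0,0,0,0,0,52],
  [0,0,0,0,0,0,58],
  [0,0,0,0,0,0,66],
  [0,0,0,0,0,0,74],
  [0,0,0,0,0,0,76],
  [0,0,0,0,0,0,76],
])

```text
t: 14.85
eef_pos: [479.4, 289.5, 87.1]
tcp_rot: [3.142, 0.0, -2.853]
ft_force: [-0.3, 0.9, -0.5]
opening: 0.797
grip_force: 0.0
```

Request:
jog_arm([
  [0,0,0,0,0,-5,76],
  [0,0,0,0,0,-15,76],
  [0,0,0,0,0,-30,76],
  [0,0,0,0,0,-50,76],
  [0,0,0,0,0,-60,76],
  [0,0,0,0,0,-30,76],
  [0,0,0,0,0,0,76],
  [0,0,0,0,0,0,76],
])

```text
t: 15.85
eef_pos: [479.0, 289.2, 276.8]
tcp_rot: [-3.142, -0.0, -2.853]
ft_force: [0.6, 0.4, -0.2]
opening: 0.799
grip_force: 0.0
```

Run:
```python
from h import *
s=env.state();print(s['eef_pos'].round(1),s['ft_force'].round(1),s['t'])
for n in('wrist','scene','top'):
    d,W=cam(n,n+'6.png');hsv=cv2.cvtColor(d['color'],cv2.COLOR_RGB2HSV)
    near=np.hypot(W[...,0]-479,W[...,1]-289)<100
    b=(hsv[...,0]>95)&(hsv[...,0]<130)&(hsv[...,1]>100)&(W[...,2]<22)&near
    r=((hsv[...,0]<8)|(hsv[...,0]>172))&(hsv[...,1]>130)&near&(W[...,2]<70)&(W[...,2]>42)
    print(n,hull(W,b),hull(W,r) if r.sum()>10 else r.sum())
```

```text
[479.  289.2 276.8] [ 0.6  0.4 -0.2] 15.85
wrist (array([479.8, 287.5]), 85.7, 13630, np.float64(9.5)) (array([478.1, 287.6]), 24.7, 2043, np.float64(46.3))
scene (array([479.5, 291.8]), 85.2, 2869, np.float64(8.2)) (array([479.3, 289.2]), 26.0, 422, np.float64(46.4))
top (array([478.2, 288.5]), 84.7, 1085, np.float64(6.8)) (array([478.1, 287.8]), 25.0, 364, np.float64(45.6))
```

View pics/scene6.png

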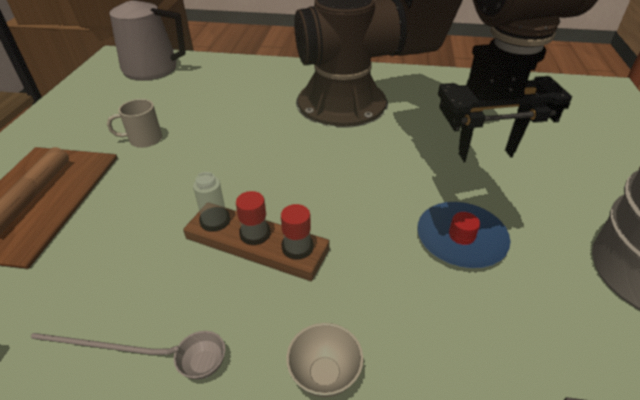

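The lid stands upright in the middle of the saucer (464,228), top at 46 mm, within 2 mm of centre; the gripper is clear.

```bash
python3 -c "
from cell import env
print(env.job_done())"
```

```text
the job is handed in; nothing more can be done
None
```

I unscrewed the tall jar's lid, lifted it straight off and set it down upright, within about 2 mm of the saucer's centre. I then moved the gripper clear and handed the job in at about 16 s of the 48 s allowed; `job_done()` gave no verdict back.

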